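# Fit the mixer's drive pulley and hold the belt tensioner back

### The job

The dough mixer's belt drive is open on the bench: fit the loose square-bored pulley, hub up, onto the square shaft until it sits fully home on the shaft's shoulder, and let go of it. Then push the idler roller on the sprung tensioner arm back, away from the pulley, until the pawl clicks in behind the arm's tooth, and a little further so that the arm is off the pawl, and finish while still holding the roller there so that I can slip the belt on. Leave the spanner, the jar and the bowl where they are.

Things in the scene. Friction and masses are not known exactly. Their poses are not given: they have to be found in the camera images.
- drive: Belt-drive unit of a dough mixer, fixed to the bench: a white casing, 280 (x) by 260 (y) by 50 mm, with a bare metal deck at 50 mm above the bench. Origin 10 mm to the -x side of the centre of its underside, z up, yaw within 0.3 rad of the world. On the deck, in its own x, y: the square shaft at (-60, 85) mm, a built-in driven pulley (radius 45 mm, 38 mm high over the deck) at (78, 78), the tensioner's pivot at (70, -20), and the pawl on the +x edge at (130, -20).
- shaft: Upright dark steel square shaft, 16 x 16 mm, standing 45 mm above its round shoulder (radius 15 mm); the top 5 mm is stepped in to 11 x 11 mm as a lead. Origin on its axis on the shoulder (58 mm above the bench), z up, x and y square to the flats. It is stiff but can turn a little; its angle differs each time, within 0.6 rad of the casing's.
- pulley: Loose aluminium belt pulley, 0.2 to 0.5 kg: a round grooved rim of radius 40 mm and height 22 mm below, and a square hub 40 x 40 mm in the middle that reaches to 50 mm above the underside, with an 18 x 18 mm square bore right through, square to the hub's flats. Origin at the centre of the underside, z up along the bore, x and y square to the flats. Stands hub up on the bench at the start. Fully home, its origin coincides with the shaft's origin.
- pivot (a point): Pivot of the tensioner arm on the drive's deck (50 mm above the bench), on the vertical hinge axis, about which the roller swings on a circle of radius 130 mm.
- roller: Black upright idler roller at the free end of the steel tensioner arm, radius 13 mm, 62 mm high, turning stiffly on its own axle. Origin at the centre of its lower end, 68 mm above the bench, z up; its top is 130 mm above the bench. The arm below it is 12 mm thick and 22 mm wide, its top 68 mm above the bench.
- tensioner (a joint): Angle of the tensioner arm, rad: 0 at rest (where its spring puts it), growing as the roller swings back, away from the shaft, anticlockwise seen from above. The spring needs about 5 N at the roller at the start and 10 N at 0.5 rad, plus some 3 N while the pawl rides up. The pawl drops in behind the tooth at 0.40 rad, and from there on would catch the arm at 0.40 if it came back; 0.42 or more is clear of it; the end stop is at 0.60.
- pawl: Small dark steel pawl slider (round tip of radius 3 mm, origin on the tip's axis at deck level) on the +x edge of the drive, pressed by a spring towards the arm's pivot; it slides out along the drive's +x by about 7 mm as the arm's ramp passes and springs back in at the click.
- spanner: Loose steel spanner lying flat beyond the drive's right side, to be left alone. Its length lies along its x.
- jar: Loose clear jar with a blue cap, radius 34 mm, 90 mm high, to be left alone. Origin at the centre of its underside.
- bowl: Loose steel bowl, rim radius 60 mm, 45 mm high, to be left alone. Origin at the centre of its underside.
Things that resemble listed ones, but are neither listed nor needed, are in the scene too. Leave any brown look-alike of the pulley alone.

How it is judged:
By the outcome, as a careful person would: the job done as asked, in the order asked, and still so for the second after the job is handed in, while the arm keeps its last pose, push and grip.
It also fails if it takes over 48 s, if anything falls off the work surface, if the arm or the gripper's body presses on something with over 40 N, if the wrist force passes 120 N, or if a joint passes its speed limit or range.

### The arm

A 7-joint arm with a two-finger parallel gripper is mounted at the origin on the work surface. World frame = base frame: x ahead of the robot, y to its left, z up, the work surface at z = 0. Lengths are in m, angles in rad, forces in N, time in s.
With the tool pointing down it reaches from about 0.425 to 0.875 m from the base axis. Payload 8.4 kg.
Tool frame: the origin (TCP) lies midway between the tips of the shut fingers; the grasp point (between the pads) lies 19 mm behind it; z points along the fingers, y is the line along which they close (so a half turn about z gives the same grasp; the last joint's range is limited). The gripper opens to 85 mm and grips with 20 to 120 N. Pads are 22 mm wide; open, the fingers measure 114 mm over their backs; the gripper's body (76 mm by 85 mm) begins 54 mm behind the grasp point. The pads swing forward as they close: fully open they stand 13 mm farther back than shut.
Start: joints at [-1.294, 0.333, 0.04, 1.465, -0.013, 1.343, -0.059], TCP at [0.239, 0.605, 0.231] pointing down, gripper open.
Joint ranges: [-2.58, 2.58], [-0.38, 2.09], [-1.3, 1.39], [0.25, 2.4], [-1.5, 4.64], [0.08, 2.09], [-2.65, 2.65]. Speed limits (rad/s): [2.22, 2.22, 2.79, 2.79, 3.14, 3.14, 3.14].

### API

Orientations are given as a unit quaternion [w, x, y, z].
In Python, from cell import sensors, optics, order gives the robot as it stands.
- The arm moves only by the tool servo_tool, never from a script. Its argument "targets" is a list of rows, each an object with "offset": the shift along the tool's x, y, z in cm, a list of three; "dr": the turn, a rotation vector about the tool's x, y, z in degrees, a list of three; "claw": the gripper command: -1 is fully open, 1 is shut, values between are in proportion. A call has 1 to 10 rows; each row shifts and turns the commanded pose from where the row before left it, along the tool's axes as they then stand; what a row does not reach is not made up. A row lasts 1/12 s, in which the tool goes at most 41.7 mm and 7.16 degrees, less where a joint would pass 70% of its speed; a pose out of reach is approached as far as the arm can. A call with a gripper value outside its range is refused whole. The fingers move at their own pace and stop on an object; "squeeze" is the grip in N (left out, the last holds). Time passes only in rows, so rows that do not move let the fingers close. It gives the time, the measured TCP pose, the force, the opening and the grip force at its end, in the units of the state.
- sensors.read_state(): the state, without advancing time (a new reading comes with each control period).
- optics.read_camera(name): name is "scene" or "side" or "wrist"; returns (picture, depth): 400x640x3 uint8, red, green, blue; 400x640 float32, m along the optical axis (not along the pixel's ray), 0 where there is no reading.
- optics.camera_info(name): a dict with "camera_matrix" (3x3 intrinsics, pixels), "T" (4x4, takes a point from camera to world coordinates). Camera axes: x right, y up, looking along -z (the intrinsics and any distortion apply to the point x, -y, -z); pixel columns grow to the right and rows downward; lengths in m; the calibration is good to about 2 mm. The wrist camera is an equidistant fisheye: a pixel r from the principal point sees the ray r / f radians off the axis. A picture is of the moment at which its call begins: read the wrist's pose just before it. camera_info takes no time and is no camera call; for the wrist camera it gives the pose at the moment of the call.
- order.job_done(): hands the job in; it is judged then, once.
The state is a dict: "t": time; "qpos": joint angles; "joint_vel": joint speeds; "effort": joint torques, N m; "tcp_pos": TCP position; "eef_rot": TCP orientation; "force": force on the tool from outside, world axes, zero at the start; "torque": the same for the moment, N m; "finger_gap": opening from 0.0 (shut) to 1.0 (fully open); "gripper_force": force on a finger pad.
Only numpy, scipy, OpenCV 4.12 (cv2) and the standard library are available. Lean on these libraries where they do the work, as an engineer would, in place of code of your own. Each camera call takes 0.05 s, during which the arm holds its last target. There are 200 camera calls.

## Working session

There is one attempt and no reset: what is moved stays moved. The work goes in short steps, Python scripts to look and compute and a tool call to move; the robot and the scene stay as the last step left them, time stands still between calls to the robot, and variables do not carry over. Pictures are saved under pics/ and viewed, at most 10 in all, crops included, and the job is handed in when it is done.

Besides the shell and the picture viewer there is one more tool, called after "Call:" by a JSON object that holds its "method" and its "body". servo_tool: Moves the arm, as the interface text tells. Its arguments: {"type":"object","properties":{"targets":{"type":"array"},"squeeze":{"type":"number"}},"required":["targets"]}

```bash
mkdir -p pics
cat > h.py <<'E'
import numpy as np,cv2
from cell import sensors,optics,order
def grab(n):
    i=optics.camera_info(n); p,d=optics.read_camera(n); return p,d,np.array(i["camera_matrix"]),np.array(i["T"])
def cloud(d,K,T):
    v,u=np.mgrid[:d.shape[0],:d.shape[1]]
    P=np.stack([(u-K[0,2])/K[0,0]*d,-(v-K[1,2])/K[1,1]*d,-d],-1)
    return P@T[:3,:3].T+T[:3,3]
def ray(u,v,K,T,z):
    r=T[:3,:3]@np.array([(u-K[0,2])/K[0,0],-(v-K[1,2])/K[1,1],-1]); o=T[:3,3]
    return o+r*(z-o[2])/r[2]
E
python3 - <<'E'
from h import *
for n in("scene","side"):
    p,d,K,T=grab(n); np.savez(n+".npz",p=p,d=d,K=K,T=T); cv2.imwrite(f"pics/{n}0.png",p[:,:,::-1]); print(n,K.round(1).tolist(),T.round(3).tolist(),optics.camera_info(n).keys())
print(sensors.read_state())
E
```

```text
scene [[434.9, 0.0, 317.9], [0.0, 434.9, 198.8], [0.0, 0.0, 1.0]] [[0.031, -0.68, 0.732, 1.528], [1.0, 0.025, -0.019, -0.046], [-0.005, 0.732, 0.681, 0.907], [0.0, 0.0, 0.0, 1.0]] dict_keys(['camera_matrix', 'T'])
side [[442.0, 0.0, 326.6], [0.0, 442.0, 207.3], [0.0, 0.0, 1.0]] [[0.986, 0.12, -0.115, 0.464], [-0.166, 0.686, -0.708, -0.84], [-0.006, 0.718, 0.696, 0.916], [0.0, 0.0, 0.0, 1.0]] dict_keys(['camera_matrix', 'T'])
{'t': 0.1, 'qpos': array([-1.29420161,  0.33386887,  0.03985579,  1.46620648, -0.01341449,
        1.34326921, -0.05849471]), 'joint_vel': array([-0.00106884, -0.00165309, -0.00039955, -0.00257667,  0.00016363,
        0.00087514,  0.00119687]), 'effort': array([ 4.35463182e-03, -6.60026979e+01,  1.37024850e+00, -4.06473935e+01,
        1.69136975e-02,  9.07705020e-03,  2.68506813e-05]), 'tcp_pos': array([0.23841447, 0.60425167, 0.23047987]), 'eef_rot': array([-9.91287353e-05,  1.86792324e-01,  9.82399143e-01, -7.36434728e-04]), 'force': array([-0.19981677,  0.14102036, -1.03665191]), 'torque': array([ 0.01843954, -0.02543903, -0.0058239 ]), 'gripper_force': 0.0, 'finger_gap': 1.0010593570155486}
```

View pics/scene0.png

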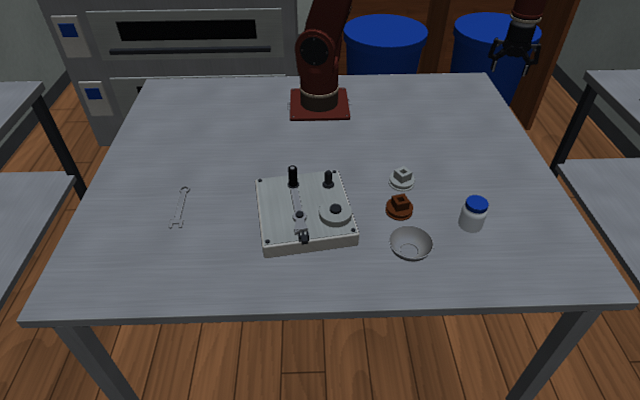

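View pics/side0.png

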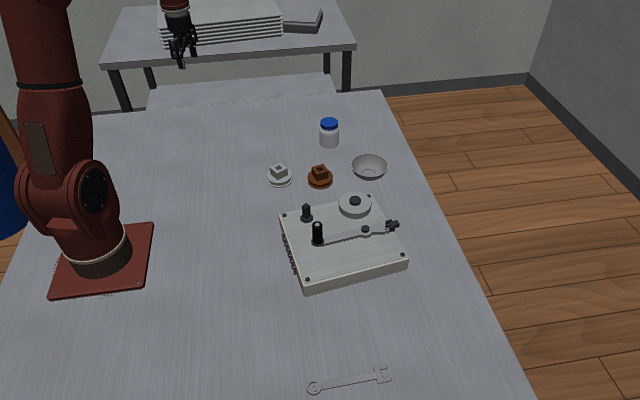

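The scene picture shows the white pulley at about (402,178), with its brown look-alike at (400,206). The shaft is at (328,179), the roller at (293,177), the pawl at (303,237), the spanner at (180,208), the jar at (475,213) and the bowl at (411,243). The side picture agrees: pulley (279,175), shaft (306,212), roller (318,232).

Run:
```python
from h import *
pts={"scene":dict(pulleyrim=(402,181,.022),hubtop=(403,173,.05),shaft=(328,171,.103),roller=(293,167,.13),pivot=(299,215,.07),driven=(335,210,.088),pawl=(303,236,.055)),
"side":dict(pulleyrim=(279,178,.022),hubtop=(279,169,.05),shaft=(306,205,.103),roller=(317,223,.13),pivot=(365,229,.07),driven=(355,201,.088),pawl=(392,224,.055))}
for n in pts:
    z=np.load(n+".npz")
    for k,(u,v,h) in pts[n].items(): print(n,k,ray(u,v,z["K"],z["T"],h).round(3))
    C=cloud(z["d"],z["K"],z["T"])
    hs=cv2.cvtColor(z["p"],cv2.COLOR_RGB2HSV)
    m=(abs(C[...,2]-.05)<.006)&(C[...,0]>.4)&(C[...,0]<.95)&(C[...,1]<.12)&(C[...,1]>-.3)
    r=cv2.minAreaRect(C[m][:,:2].astype(np.float32)); print("deck",r)
    m=(C[...,2]>.012)&(C[...,1]>.1)&(C[...,0]>.35)&(C[...,1]<.35)&(C[...,0]<.66)&(C[...,2]<.1)
    nn,l,s,c=cv2.connectedComponentsWithStats(m.astype(np.uint8))
    for i in range(1,nn):
        if s[i,4]>30: print(s[i],np.median(C[l==i],0).round(3),np.median(hs[l==i],0))
```

```text
scene pulleyrim [0.504 0.244 0.022]
scene hubtop [0.499 0.245 0.05 ]
scene shaft [0.545 0.01  0.103]
scene roller [ 0.556 -0.09   0.13 ]
scene pivot [ 0.69  -0.075  0.07 ]
scene driven [0.693 0.022 0.088]
scene pawl [ 0.754 -0.065  0.055]
deck ((0.6323646903038025, -0.06372663378715515), (0.2938084006309509, 0.25963348150253296), 8.307815551757812)
[389 166  26  22 408] [0.501 0.241 0.03 ] [ 96.  16. 112.]
[386 193  27  24 481] [0.629 0.212 0.028] [ 11. 184.  64.]
side pulleyrim [0.487 0.225 0.022]
side hubtop [0.49  0.234 0.05 ]
side shaft [0.546 0.005 0.103]
side roller [ 0.562 -0.091  0.13 ]
side pivot [ 0.689 -0.077  0.07 ]
side driven [0.681 0.014 0.088]
side pawl [ 0.769 -0.058  0.055]
deck ((0.630824089050293, -0.0672236979007721), (0.2891620993614197, 0.2622704803943634), 8.223703384399414)
[267 162  25  23 393] [0.488 0.232 0.028] [ 84.   9. 128.]
[307 164  26  23 396] [0.612 0.201 0.026] [ 11.  173.5  83. ]
```

Call:
{"method": "servo_tool", "body": {"targets": [{"offset": [-3.4,-2.25,0],"dr": [0,0,0],"claw": -1},{"offset": [-3.4,-2.25,0],"dr": [0,0,0],"claw": -1},{"offset": [-3.4,-2.25,0],"dr": [0,0,0],"claw": -1},{"offset": [-3.4,-2.25,0],"dr": [0,0,0],"claw": -1},{"offset": [-3.4,-2.25,0],"dr": [0,0,0],"claw": -1},{"offset": [-3.4,-2.25,0],"dr": [0,0,0],"claw": -1},{"offset": [-3.4,-2.25,0],"dr": [0,0,0],"claw": -1},{"offset": [-3.4,-2.25,0],"dr": [0,0,0],"claw": -1},{"offset": [-3.4,-2.25,0],"dr": [0,0,0],"claw": -1},{"offset": [-3.4,-2.25,0],"dr": [0,0,0],"claw": -1}]}}

```text
t: 0.93
tcp_pos: [0.4729, 0.2686, 0.2312]
eef_rot: [-0.0, 0.187, 0.982, -0.0]
force: [0.4, 0.3, 0.1]
finger_gap: 1.003
gripper_force: 0.0
```

Call:
{"method": "servo_tool", "body": {"targets": [{"offset": [-1.0,-0.6,0],"dr": [0,0,0],"claw": -1},{"offset": [0,0,0],"dr": [0,0,0],"claw": -1},{"offset": [0,0,0],"dr": [0,0,0],"claw": -1}]}}

```text
t: 1.18
tcp_pos: [0.4794, 0.2608, 0.231]
eef_rot: [-0.0, 0.188, 0.982, -0.0]
force: [-1.0, -0.3, -0.7]
finger_gap: 0.997
gripper_force: 0.0
```

```bash
cat >> h.py <<'E'
def wgrab(fn):
    s=sensors.read_state(); p,d,K,T=grab("wrist"); np.savez(fn+".npz",p=p,d=d,K=K,T=T,tcp=s["tcp_pos"],q=s["eef_rot"]); cv2.imwrite(f"pics/{fn}.png",p[:,:,::-1]); return s,p,d,K,T
def wray(u,v,K,T,z):
    a=(u-K[0,2])/K[0,0]; b=(v-K[1,2])/K[1,1]; r=np.hypot(a,b); s=np.sinc(r/np.pi)
    d=T[:3,:3]@np.array([a*s,-b*s,-np.cos(r)]); o=T[:3,3]
    return o+d*(z-o[2])/d[2]
def wproj(P,K,T):
    c=T[:3,:3].T@(np.array(P)-T[:3,3]); x,y,z=c[0],-c[1],-c[2]; rh=np.hypot(x,y); th=np.arctan2(rh,z)
    return K[0,2]+K[0,0]*th*x/rh, K[1,2]+K[1,1]*th*y/rh
E
python3 - <<'E'
from h import *
s,p,d,K,T=wgrab("w1"); print(s["t"],s["tcp_pos"],s["eef_rot"],s["qpos"].round(2),K.tolist(),T.round(3).tolist())
print(wproj([.495,.238,.05],K,T),wproj([.55,.008,.103],K,T))
E
```

```text
1.1833 [0.4794133  0.26079888 0.23104878] [-2.86498035e-04  1.87693651e-01  9.82227568e-01 -1.30604013e-04] [-0.85  0.12  0.3   1.73 -0.04  1.29  0.65] [[309.70691628693146, 0.0, 323.84932335759504], [0.0, 309.70691628693146, 196.55455113755605], [0.0, 0.0, 1.0]] [[0.368, -0.891, -0.267, 0.411], [0.93, 0.353, 0.105, 0.288], [0.001, -0.287, 0.958, 0.374], [0.0, 0.0, 0.0, 1.0]]
(np.float64(309.6689403920218), np.float64(196.10405678597195)) (np.float64(155.2601424957804), np.float64(313.4178699851592))
```

View pics/w1.png

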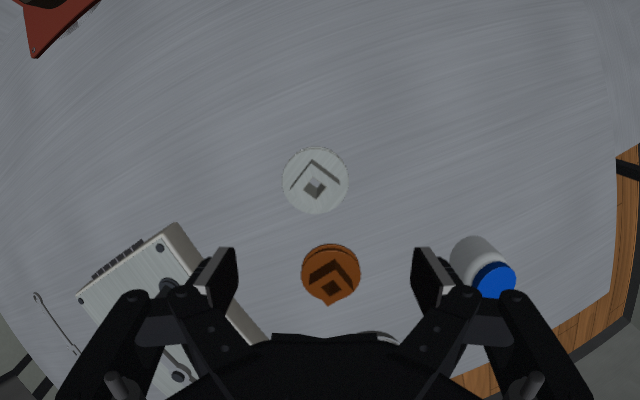

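Wrist picture: the white pulley is centred near (315,180), its hub turned about 45° in the image and its bore dark at about (315,187). The brown one is at (330,275).

Run:
```python
from h import *
z=np.load("w1.npz"); p,K,T,d=z["p"],z["K"],z["T"],z["d"]
print(wray(315,187,K,T,.05).round(4),wray(315,181,K,T,.022).round(4))
c=p[140:222,270:362]; g=cv2.cvtColor(c,cv2.COLOR_RGB2GRAY)
np.set_printoptions(linewidth=250); print(d[150:216:6,285:351:4].round(3))
cl=cv2.createCLAHE(4,(2,2)).apply(g)
cv2.imwrite("pics/w1c.png",cv2.resize(cl,None,fx=7,fy=7,interpolation=cv2.INTER_CUBIC))
```

```text
[0.4876 0.2473 0.05  ] [0.4875 0.2465 0.022 ]
[[0.373 0.373 0.372 0.373 0.37  0.353 0.352 0.353 0.352 0.351 0.353 0.37  0.372 0.374 0.373 0.371 0.373]
 [0.374 0.377 0.37  0.354 0.353 0.354 0.353 0.354 0.353 0.353 0.353 0.354 0.353 0.37  0.376 0.375 0.375]
 [0.378 0.356 0.355 0.354 0.355 0.354 0.355 0.346 0.355 0.353 0.356 0.355 0.356 0.355 0.357 0.376 0.377]
 [0.357 0.355 0.358 0.358 0.356 0.35  0.329 0.329 0.329 0.343 0.358 0.357 0.357 0.356 0.357 0.357 0.38 ]
 [0.359 0.36  0.359 0.36  0.338 0.33  0.329 0.33  0.33  0.33  0.331 0.348 0.359 0.357 0.358 0.359 0.383]
 [0.361 0.362 0.361 0.333 0.332 0.331 0.332 0.384 0.333 0.334 0.331 0.333 0.331 0.349 0.361 0.361 0.384]
 [0.364 0.363 0.334 0.334 0.333 0.334 0.366 0.384 0.387 0.368 0.346 0.335 0.335 0.334 0.361 0.364 0.387]
 [0.365 0.366 0.336 0.337 0.336 0.336 0.342 0.358 0.363 0.339 0.336 0.335 0.336 0.366 0.366 0.365 0.388]
 [0.39  0.367 0.37  0.368 0.339 0.338 0.338 0.34  0.338 0.338 0.338 0.369 0.367 0.367 0.368 0.39  0.392]
 [0.395 0.394 0.369 0.369 0.369 0.371 0.341 0.341 0.34  0.34  0.37  0.369 0.371 0.37  0.395 0.394 0.393]
 [0.395 0.394 0.396 0.395 0.372 0.371 0.372 0.342 0.342 0.371 0.372 0.371 0.395 0.395 0.395 0.394 0.395]]
```

View pics/w1c.png

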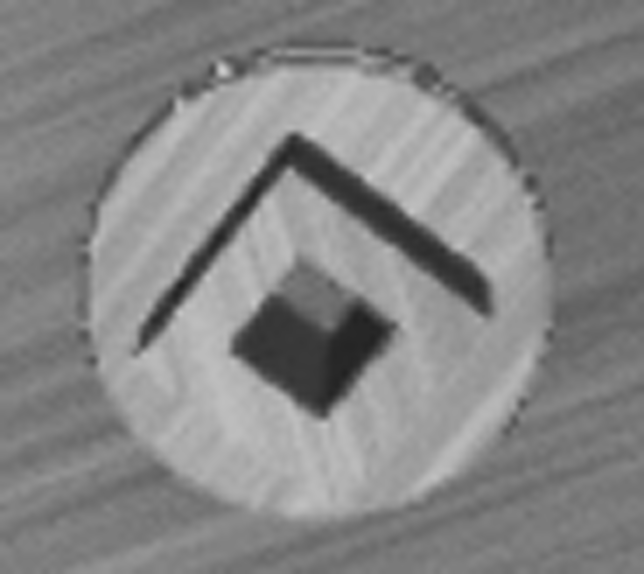

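The crop shows the hub's square edges (corners near (292,165), (140,345) and (490,310)) and the bore's corners at about (303,258), (232,347), (322,416) and (397,325). I'll get the pose from the depth.

```bash
cat >> h.py <<'E'
def wcloud(d,K,T):
    v,u=np.mgrid[:d.shape[0],:d.shape[1]]; a=(u-K[0,2])/K[0,0]; b=(v-K[1,2])/K[1,1]; r=np.hypot(a,b); t=np.tan(r)/np.maximum(r,1e-9)
    return np.stack([a*t*d,-b*t*d,-d],-1)@T[:3,:3].T+T[:3,3]
def q2(q):
    from scipy.spatial.transform import Rotation as R
    return R.from_quat([q[1],q[2],q[3],q[0]]).as_matrix()
def totool(s,P):  # world point minus tcp, in tool cm
    return (q2(s["eef_rot"]).T@(np.array(P)-s["tcp_pos"])*100).round(2)
E
python3 - <<'E'
from h import *
z=np.load("w1.npz"); p,K,T,d=z["p"],z["K"],z["T"],z["d"]
C=wcloud(d,K,T); near=np.hypot(C[...,0]-.4876,C[...,1]-.247)<.06
for lo,hi in((.04,.06),(.013,.03)):
    m=near&(C[...,2]>lo)&(C[...,2]<hi); print(m.sum(),np.median(C[m][:,2]),cv2.minAreaRect(C[m][:,:2].astype(np.float32)))
# bore/hub corners
f=lambda x,y:wray(270+(x+.5)/7-.5,140+(y+.5)/7-.5,K,T,.05)
b=np.array([f(*c) for c in((303,258),(232,347),(322,416),(397,325))]); print(b.round(4),b.mean(0))
e=np.roll(b,-1,0)-b; print(np.linalg.norm(e,axis=1),np.degrees(np.arctan2(e[:,1],e[:,0]))%90)
h=np.array([f(*c) for c in((292,165),(140,345),(490,310))]);
for i in(1,2):
    e=h[i]-h[0];print(np.linalg.norm(e),np.degrees(np.arctan2(e[1],e[0]))%90)
print((h[1]+h[2])/2)
R=q2(z["q"]); print("tool y ang",np.degrees(np.arctan2(R[1,1],R[0,1])), "x", np.degrees(np.arctan2(R[1,0],R[0,0])))
E
```

```text
1181 0.05031996984118853 ((0.4881490170955658, 0.24592791497707367), (0.04108421131968498, 0.04118288308382034), 30.831327438354492)
2051 0.022393597010821886 ((0.4880051612854004, 0.2460477501153946), (0.07796569168567657, 0.07903796434402466), 69.4294204711914)
[[0.4759 0.2495 0.05  ]
 [0.4849 0.234  0.05  ]
 [0.5004 0.2428 0.05  ]
 [0.4911 0.2591 0.05  ]] [0.48807736 0.24633071 0.05      ]
[0.01801632 0.01785035 0.01879685 0.01793088] [30.10759364 29.51078049 29.8892316  32.00745739]
0.03709378022042257 28.13372820554858
0.03792461645144928 31.532033251582305
[0.48671615 0.2470119  0.05      ]
tool y ang 68.36356671029404 x 158.36355599161573
```

Call:
{"method": "servo_tool", "body": {"targets": [{"offset": [0,0,0],"dr": [0,0,6.33],"claw": -1},{"offset": [0,0,0],"dr": [0,0,6.33],"claw": -1},{"offset": [0,0,0],"dr": [0,0,6.33],"claw": -1},{"offset": [0,0,0],"dr": [0,0,6.33],"claw": -1},{"offset": [0,0,0],"dr": [0,0,6.33],"claw": -1},{"offset": [0,0,0],"dr": [0,0,6.33],"claw": -1},{"offset": [-1.7,0,2],"dr": [0,0,0],"claw": -1},{"offset": [0,0,4],"dr": [0,0,0],"claw": -1},{"offset": [0,0,4],"dr": [0,0,0],"claw": -1},{"offset": [0,0,0],"dr": [0,0,0],"claw": -1}]}}

```text
t: 2.07
tcp_pos: [0.483, 0.2461, 0.1243]
eef_rot: [-0.003, 0.495, 0.869, -0.005]
force: [-1.3, -1.3, 0.1]
finger_gap: 0.999
gripper_force: 0.0
```

Run:
```python
from h import *
s,p,d,K,T=wgrab("w2"); print(s["t"],s["tcp_pos"],s["qpos"].round(2),"toward hub",totool(s,[.4881,.2461,.022]))
R=q2(s["eef_rot"]);print(np.degrees(np.arctan2(R[1,1],R[0,1])))
C=wcloud(d,K,T); near=np.hypot(C[...,0]-.4881,C[...,1]-.246)<.045
m=near&(C[...,2]>.04)&(C[...,2]<.06); r=cv2.minAreaRect(C[m][:,:2].astype(np.float32)); print(m.sum(),r,totool(s,[*r[0],.022]))
```

```text
2.0667 [0.48296464 0.24613526 0.12434034] [-0.86  0.21  0.34  1.87 -0.08  1.09  0.05] toward hub [-0.26  0.55 10.23]
30.655425676989914
2482 ((0.4883735477924347, 0.24621543288230896), (0.040441740304231644, 0.04034008830785751), 30.247791290283203) [-0.26  0.58 10.23]
```

Call:
{"method": "servo_tool", "body": {"targets": [{"offset": [-0.25,0.5,3],"dr": [0,0,0],"claw": -1},{"offset": [0,0,3.2],"dr": [0,0,0],"claw": -1},{"offset": [0,0,2],"dr": [0,0,0],"claw": -1},{"offset": [0,0,0],"dr": [0,0,0],"claw": -1},{"offset": [0,0,0],"dr": [0,0,0],"claw": -1}]}}

```text
t: 2.53
tcp_pos: [0.4938, 0.2483, 0.0509]
eef_rot: [0.0, 0.496, 0.868, 0.0]
force: [0.3, -0.1, 0.6]
finger_gap: 0.999
gripper_force: 0.0
```

Run:
```python
from h import *
s=sensors.read_state(); print(s["t"],s["tcp_pos"],s["eef_rot"],"toward hub",totool(s,[.4883,.2462,.022]))
```

```text
2.5333 [0.49381977 0.2482897  0.05094028] [6.10122263e-07 4.95727809e-01 8.68477912e-01 2.34475567e-04] toward hub [ 0.1  -0.58  2.89]
```

Call:
{"method": "servo_tool", "body": {"targets": [{"offset": [0.1,-0.58,1.4],"dr": [0,0,0],"claw": -1},{"offset": [0,0,1.5],"dr": [0,0,0],"claw": -1},{"offset": [0,0,0],"dr": [0,0,0],"claw": -0.6},{"offset": [0,0,0],"dr": [0,0,0],"claw": 0.1},{"offset": [0,0,0],"dr": [0,0,0],"claw": 1},{"offset": [0,0,0],"dr": [0,0,0],"claw": 1},{"offset": [0,0,0],"dr": [0,0,0],"claw": 1},{"offset": [0,0,0],"dr": [0,0,0],"claw": 1},{"offset": [0,0,0],"dr": [0,0,0],"claw": 1}], "squeeze": 60}}

```text
t: 3.28
tcp_pos: [0.4893, 0.2458, 0.0224]
eef_rot: [0.0, 0.496, 0.868, 0.001]
force: [-2.0, 0.1, 7.6]
finger_gap: 0.459
gripper_force: 61.8
```

Call:
{"method": "servo_tool", "body": {"targets": [{"offset": [0,0,-2],"dr": [0,0,0],"claw": 1},{"offset": [0,0,-4],"dr": [0,0,0],"claw": 1},{"offset": [0,0,-4],"dr": [0,0,0],"claw": 1},{"offset": [0,0,-4],"dr": [0,0,0],"claw": 1},{"offset": [-2,-0.45,-1.6],"dr": [0,0,0],"claw": 1},{"offset": [-4,-0.9,0],"dr": [0,0,0],"claw": 1},{"offset": [-4,-0.9,0],"dr": [0,0,0],"claw": 1},{"offset": [-4,-0.9,0],"dr": [0,0,0],"claw": 1},{"offset": [-4,-0.9,0],"dr": [0,0,0],"claw": 1},{"offset": [-4,-0.9,0],"dr": [0,0,0],"claw": 1}]}}

```text
t: 4.12
tcp_pos: [0.5572, 0.0283, 0.1773]
eef_rot: [0.0, 0.496, 0.868, 0.0]
force: [1.7, 0.8, -3.3]
finger_gap: 0.457
gripper_force: 61.9
```

Call:
{"method": "servo_tool", "body": {"targets": [{"offset": [-4,-0.9,0],"dr": [0,0,0],"claw": 1},{"offset": [-3,-0.7,0],"dr": [0,0,0],"claw": 1},{"offset": [-1.5,-0.3,0],"dr": [0,0,0],"claw": 1},{"offset": [0,0,0],"dr": [0,0,0],"claw": 1},{"offset": [0,0,0],"dr": [0,0,0],"claw": 1},{"offset": [0,0,0],"dr": [0,0,0],"claw": 1}]}}

```text
t: 4.62
tcp_pos: [0.5835, -0.0515, 0.1765]
eef_rot: [-0.0, 0.496, 0.868, 0.0]
force: [-0.2, 0.4, -2.8]
finger_gap: 0.453
gripper_force: 61.9
```

Run:
```python
from h import *
s,p,d,K,T=wgrab("w3"); print(s["t"],s["tcp_pos"],s["eef_rot"],s["finger_gap"],s["qpos"].round(2))
u,v=map(int,wproj([.549,.008,.103],K,T)); print(u,v)
C=wcloud(d,K,T); near=np.hypot(C[...,0]-.549,C[...,1]-.008)<.03
m=near&(C[...,2]>.09)&(C[...,2]<.12); print(m.sum(),np.median(C[m],0),cv2.minAreaRect(C[m][:,:2].astype(np.float32)) if m.sum()>3 else 0)
c=p[max(v-45,0):v+45,max(u-55,0):u+55]; print(max(v-45,0),max(u-55,0))
c=cv2.resize(np.clip(c.astype(float)*2,0,255).astype(np.uint8),None,fx=7,fy=7,interpolation=cv2.INTER_CUBIC)
cv2.imwrite("pics/w3c.png",c[:600,:800,::-1])
```

```text
4.6167 [ 0.58350787 -0.05149279  0.1764554 ] [-3.66463650e-04  4.95907494e-01  8.68375253e-01  2.05281606e-04] 0.4532034047517089 [-0.47  0.26  0.57  1.72 -0.15  1.2   0.67]
325 113
518 [0.54487244 0.00986991 0.10173578] ((0.5448932647705078, 0.009855375625193119), (0.016198940575122833, 0.01615532860159874), 36.07427215576172)
68 270
```

View pics/w3.png

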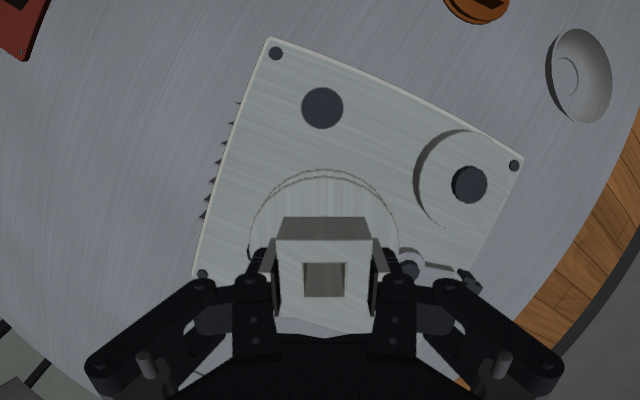

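View pics/w3c.png

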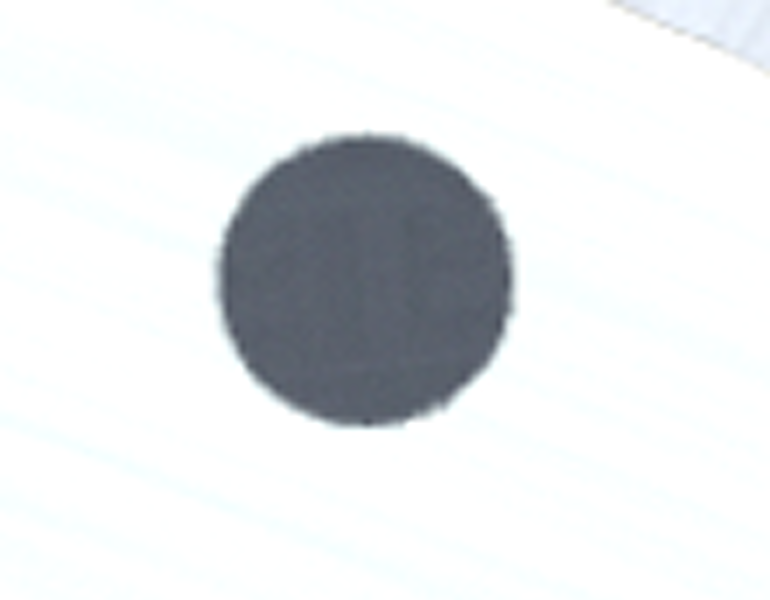

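The wrist picture shows the shaft from above at (322,108), one dark disc in which shaft and shoulder merge, so I'll use the depth for it. The held pulley's hub is at about (325,280) with its bore open, and the driven pulley is at (465,178).

Run:
```python
from h import *
z=np.load("w3.npz"); p,K,T,d=z["p"],z["K"],z["T"],z["d"]; s=dict(tcp_pos=z["tcp"],eef_rot=z["q"])
C=wcloud(d,K,T); near=np.hypot(C[...,0]-.5449,C[...,1]-.0099)<.02
for lo,hi in((.1005,.107),(.094,.107)):
    m=near&(C[...,2]>lo)&(C[...,2]<hi); r=cv2.minAreaRect(C[m][:,:2].astype(np.float32)); print(m.sum(),np.mean(C[m],0),r)
t=s["tcp_pos"]; near=np.hypot(C[...,0]-t[0],C[...,1]-t[1])<.035
hubz=C[near&(C[...,2]>.19)&(C[...,2]<.215)]; print(len(hubz),np.median(hubz[:,2]))
zt=np.median(hubz[:,2])
m=(near&(abs(C[...,2]-zt)<.004)).astype(np.uint8); n,l,st,c=cv2.connectedComponentsWithStats(m); i=1+st[1:,4].argmax(); print(st[i])
r=cv2.minAreaRect(C[l==i][:,:2].astype(np.float32)); print("hub",r)
# bore corners by plane cast at zt
inn=np.zeros_like(m); cs,h=cv2.findContours((l==i).astype(np.uint8),cv2.RETR_CCOMP,cv2.CHAIN_APPROX_NONE)
for k,cc in enumerate(cs):
    if h[0,k,3]>=0 and len(cc)>30:
        q=np.array([wray(u,v,K,T,zt)[:2] for u,v in cc[:,0]],np.float32); rr=cv2.minAreaRect(q); print("bore",rr,totool(s,[*rr[0],.1765]))
R=q2(z["q"]);print(np.degrees(np.arctan2(R[1,1],R[0,1])))
```

```text
348 [0.54492225 0.00979975 0.10275243] ((0.5447977185249329, 0.009729953482747078), (0.014140434563159943, 0.013901859521865845), 36.57733917236328)
518 [0.54488574 0.00983961 0.10145118] ((0.5448932647705078, 0.009855375625193119), (0.016198940575122833, 0.01615532860159874), 36.07427215576172)
9035 0.2041714211446155
[ 246  235  141   83 6560]
hub ((0.5798845291137695, -0.053205396980047226), (0.0594470389187336, 0.04143694043159485), 30.376924514770508)
bore ((0.5824071764945984, -0.050530411303043365), (0.018536711111664772, 0.017069470137357712), 30.38196563720703) [ 0.14 -0.05 -0.  ]
30.540775678455514
```

Call:
{"method": "servo_tool", "body": {"targets": [{"offset": [0,0,0],"dr": [0,0,-5.8],"claw": 1},{"offset": [3.55,0.28,0],"dr": [0,0,0],"claw": 1},{"offset": [3.55,0.28,0],"dr": [0,0,0],"claw": 1},{"offset": [0,0,2],"dr": [0,0,0],"claw": 1},{"offset": [0,0,2],"dr": [0,0,0],"claw": 1},{"offset": [0,0,0],"dr": [0,0,0],"claw": 1},{"offset": [0,0,0],"dr": [0,0,0],"claw": 1},{"offset": [0,0,0],"dr": [0,0,0],"claw": 1}]}}

```text
t: 5.33
tcp_pos: [0.5467, 0.0082, 0.1374]
eef_rot: [0.0, 0.452, 0.892, 0.0]
force: [0.2, 0.1, -4.2]
finger_gap: 0.456
gripper_force: 61.5
```

Run:
```python
from h import *
s=sensors.read_state(); print(s["tcp_pos"],s["force"],totool(s,[.5460,.0090,.1204]))
R=q2(s["eef_rot"]);print(np.degrees(np.arctan2(R[1,1],R[0,1])), R[:,2])
for n in("scene","side"):
    p,d,K,T=grab(n); u,v=(328,175) if n=="scene" else (306,205)
    cv2.imwrite(f"pics/{n}1.png",cv2.resize(p[v-40:v+35,u-50:u+50],None,fx=7,fy=7,interpolation=cv2.INTER_CUBIC)[:,:,::-1])
a=cv2.imread("pics/scene1.png");b=cv2.imread("pics/side1.png"); cv2.imwrite("pics/both1.png",cv2.resize(np.hstack([a,b]),(800,300)))
```

```text
[0.54670619 0.00818608 0.13739317] [ 0.17149536  0.1312707  -4.18714054] [ 0.11 -0.01  1.7 ]
36.30964533802117 [ 8.63815860e-04  7.14471646e-05 -9.99999624e-01]
```

Call:
{"method": "servo_tool", "body": {"targets": [{"offset": [0.1,0,0.8],"dr": [0,0,0],"claw": 1},{"offset": [0,0,0.6],"dr": [0,0,0],"claw": 1},{"offset": [0,0,0.3],"dr": [0,0,0],"claw": 1},{"offset": [0,0,0.2],"dr": [0,0,0],"claw": 1},{"offset": [0,0,0.2],"dr": [0,0,0],"claw": 1},{"offset": [0,0,0],"dr": [0,0,0],"claw": 1}]}}

```text
t: 5.93
tcp_pos: [0.5454, 0.0086, 0.1148]
eef_rot: [-0.0, 0.452, 0.892, -0.0]
force: [-0.8, 0.1, -3.2]
finger_gap: 0.457
gripper_force: 61.7
```

Call:
{"method": "servo_tool", "body": {"targets": [{"offset": [0,0,0.5],"dr": [0,0,0],"claw": 1},{"offset": [0,0,0.6],"dr": [0,0,0],"claw": 1},{"offset": [0,0,0.6],"dr": [0,0,0],"claw": 1},{"offset": [0,0,0.6],"dr": [0,0,0],"claw": 1},{"offset": [0,0,0.4],"dr": [0,0,0],"claw": 1},{"offset": [0,0,0.2],"dr": [0,0,0],"claw": 1},{"offset": [0,0,0.2],"dr": [0,0,0],"claw": 1},{"offset": [0,0,0],"dr": [0,0,0],"claw": 1}]}}

```text
t: 6.6
tcp_pos: [0.5455, 0.0086, 0.0839]
eef_rot: [-0.0, 0.452, 0.892, -0.0]
force: [-0.6, 0.6, -3.3]
finger_gap: 0.457
gripper_force: 61.9
```

Call:
{"method": "servo_tool", "body": {"targets": [{"offset": [0,0,0.15],"dr": [0,0,0],"claw": 1},{"offset": [0,0,0.1],"dr": [0,0,0],"claw": 1},{"offset": [0,0,0.1],"dr": [0,0,0],"claw": 1},{"offset": [0,0,0.1],"dr": [0,0,0],"claw": 1},{"offset": [0,0,0],"dr": [0,0,0],"claw": 1},{"offset": [0,0,0],"dr": [0,0,0],"claw": 1}]}}

```text
t: 7.1
tcp_pos: [0.5458, 0.0088, 0.0804]
eef_rot: [0.0, 0.452, 0.892, 0.0]
force: [-4.1, 0.3, 6.1]
finger_gap: 0.457
gripper_force: 62.7
```

Call:
{"method": "servo_tool", "body": {"targets": [{"offset": [0,0,0],"dr": [0,0,0],"claw": 0.0},{"offset": [0,0,0],"dr": [0,0,0],"claw": -0.5},{"offset": [0,0,0],"dr": [0,0,0],"claw": -1},{"offset": [0,0,0],"dr": [0,0,0],"claw": -1},{"offset": [0,0,-2],"dr": [0,0,0],"claw": -1},{"offset": [0,0,-4],"dr": [0,0,0],"claw": -1},{"offset": [0,0,-4],"dr": [0,0,-7],"claw": -1},{"offset": [0,0,-2],"dr": [0,0,-7],"claw": -1},{"offset": [0,0,0],"dr": [0,0,-7],"claw": -1},{"offset": [0,0,0],"dr": [0,0,-7],"claw": -1}]}}

```text
t: 7.93
tcp_pos: [0.5468, 0.0087, 0.2018]
eef_rot: [0.002, 0.22, 0.976, 0.001]
force: [0.6, 0.4, -1.0]
finger_gap: 0.997
gripper_force: 0.0
```

Call:
{"method": "servo_tool", "body": {"targets": [{"offset": [0,0,0],"dr": [0,0,-7],"claw": -1},{"offset": [0,0,0],"dr": [0,0,-7],"claw": -1},{"offset": [0,0,0],"dr": [0,0,-7],"claw": -1},{"offset": [0,0,0],"dr": [0,0,-7],"claw": -1},{"offset": [0,0,0],"dr": [0,0,-7],"claw": -1},{"offset": [0,0,0],"dr": [0,0,-7],"claw": -1},{"offset": [-3,-2.5,0],"dr": [0,0,0],"claw": -1},{"offset": [-2,-2.5,0],"dr": [0,0,0],"claw": -1},{"offset": [0,0,0],"dr": [0,0,0],"claw": -1},{"offset": [0,0,0],"dr": [0,0,0],"claw": -1}]}}

```text
t: 8.77
tcp_pos: [0.6083, -0.0269, 0.1992]
eef_rot: [-0.0, -0.14, 0.99, -0.001]
force: [-0.2, 0.5, 0.4]
finger_gap: 1.002
gripper_force: 0.0
```

Run:
```python
from h import *
s,p,d,K,T=wgrab("w4"); print(s["t"],s["tcp_pos"],s["force"],s["qpos"].round(2))
R=q2(s["eef_rot"]);print(np.degrees(np.arctan2(R[1,1],R[0,1])))
C=wcloud(d,K,T)
def seg(c,rad,lo,hi,tag):
    m=(np.hypot(C[...,0]-c[0],C[...,1]-c[1])<rad)&(C[...,2]>lo)&(C[...,2]<hi)
    if m.sum()>10: print(tag,m.sum(),np.median(C[m][:,2]),cv2.minAreaRect(C[m][:,:2].astype(np.float32)))
seg((.545,.01),.06,.10,.115,"hub"); seg((.545,.01),.06,.07,.09,"rim"); seg((.56,-.09),.04,.122,.14,"roller")
seg((.69,-.08),.03,.06,.09,"pivot"); seg((.69,.015),.07,.08,.095,"driven")
```

```text
8.7667 [ 0.60832662 -0.02688512  0.19916825] [-0.22862203  0.45370898  0.36052103] [-0.4   0.28  0.45  1.63 -0.13  1.26  1.93]
106.1489169342672
hub 2522 0.10830005649078092 ((0.5451673269271851, 0.008903736248612404), (0.040557555854320526, 0.04080723598599434), 35.909854888916016)
rim 3619 0.08046302556072465 ((0.5447000861167908, 0.008881047368049622), (0.07833234965801239, 0.07835724949836731), 17.001245498657227)
roller 1069 0.1305549085273622 ((0.5597265958786011, -0.09375295042991638), (0.02534041740000248, 0.025675376877188683), 15.711734771728516)
pivot 1467 0.06879184969762137 ((0.6907771825790405, -0.07579350471496582), (0.03802459314465523, 0.059250425547361374), 79.3516845703125)
driven 905 0.088388726740392 ((0.6815046072006226, 0.01888440176844597), (0.0755528062582016, 0.08302962779998779), 82.18254852294922)
```

View pics/w4.png

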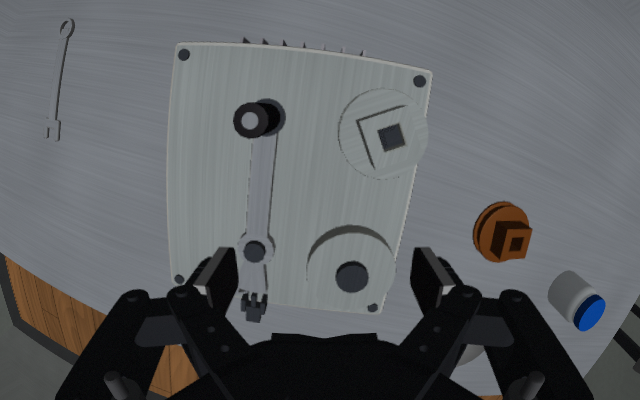

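The pulley is home: its hub top measures 108 mm and its rim 80 mm, both as expected. The picture shows it seated at (385,133). The roller top is at (250,120), the pivot at (254,251) and the pawl at (254,308).

Call:
{"method": "servo_tool", "body": {"targets": [{"offset": [2.17,-1.7,0],"dr": [0,0,0],"claw": -0.4},{"offset": [2.17,-1.7,0],"dr": [0,0,0],"claw": -0.4},{"offset": [2.17,-1.7,0],"dr": [0,0,0],"claw": -0.4},{"offset": [0,0,2],"dr": [0,0,0],"claw": -0.4},{"offset": [0,0,2],"dr": [0,0,0],"claw": -0.4},{"offset": [0,0,0],"dr": [0,0,0],"claw": -0.4},{"offset": [0,0,0],"dr": [0,0,0],"claw": -0.4}]}}

```text
t: 9.4
tcp_pos: [0.5586, -0.0915, 0.1596]
eef_rot: [-0.001, -0.142, 0.99, 0.0]
force: [0.2, 0.1, -0.0]
finger_gap: 0.703
gripper_force: 0.0
```

Run:
```python
from h import *
s=sensors.read_state(); print(s["tcp_pos"],s["finger_gap"],totool(s,[.5597,-.0938,.095]))
z=np.load("w4.npz");print(wray(254,251,z["K"],z["T"],.072))
```

```text
[ 0.55856681 -0.09147706  0.15959111] 0.7029454963716498 [-0.05 -0.26  6.46]
[ 0.68864505 -0.07541769  0.072     ]
```

Call:
{"method": "servo_tool", "body": {"targets": [{"offset": [-0.05,-0.25,2],"dr": [0,0,0],"claw": -0.4},{"offset": [0,0,2.5],"dr": [0,0,0],"claw": -0.4},{"offset": [0,0,2],"dr": [0,0,0],"claw": -0.4},{"offset": [0,0,0],"dr": [0,0,0],"claw": -0.4},{"offset": [0,0,0],"dr": [0,0,0],"claw": 0},{"offset": [0,0,0],"dr": [0,0,0],"claw": 1},{"offset": [0,0,0],"dr": [0,0,0],"claw": 1},{"offset": [0,0,0],"dr": [0,0,0],"claw": 1},{"offset": [0,0,0],"dr": [0,0,0],"claw": 1}], "squeeze": 40}}

```text
t: 10.15
tcp_pos: [0.5618, -0.0939, 0.0969]
eef_rot: [0.001, -0.142, 0.99, 0.0]
force: [-2.2, 3.3, 5.9]
finger_gap: 0.294
gripper_force: 38.9
```

Run:
```python
from h import *
s=sensors.read_state(); print(s["tcp_pos"],s["finger_gap"],s["force"])
P=np.array([.6887,-.0757]); r=s["tcp_pos"][:2]-P; print(np.hypot(*r),np.degrees(np.arctan2(r[1],r[0])))
prev=s["tcp_pos"]
for t in np.arange(.1,.55,.1):
    c,n=np.cos(t),np.sin(t); q=P+np.array([c*r[0]-n*r[1],n*r[0]+c*r[1]]); q=np.array([*q,prev[2]])
    print(round(t,2),q.round(4),(q2(s["eef_rot"]).T@(q-prev)*100).round(2)); prev=q
```

```text
[ 0.56175577 -0.09392446  0.09691803] 0.2937437721353427 [-2.1968234   3.31288644  5.86935083]
0.1282457340737563 -171.83028076700063
0.1 [ 0.5642 -0.1065  0.0969] [ 0.12 -1.28 -0.  ]
0.2 [ 0.5679 -0.1188  0.0969] [-0.01 -1.28 -0.  ]
0.3 [ 0.5728 -0.1306  0.0969] [-0.14 -1.27 -0.  ]
0.4 [ 0.5789 -0.1419  0.0969] [-0.26 -1.25  0.  ]
0.5 [ 0.586  -0.1526  0.0969] [-0.39 -1.22  0.  ]
```

Call:
{"method": "servo_tool", "body": {"targets": [{"offset": [0.06,-0.64,0],"dr": [0,0,0],"claw": 1},{"offset": [0.06,-0.64,0],"dr": [0,0,0],"claw": 1},{"offset": [0,-0.64,0],"dr": [0,0,0],"claw": 1},{"offset": [0,-0.64,0],"dr": [0,0,0],"claw": 1},{"offset": [-0.07,-0.64,0],"dr": [0,0,0],"claw": 1},{"offset": [-0.07,-0.64,0],"dr": [0,0,0],"claw": 1},{"offset": [-0.13,-0.62,0],"dr": [0,0,0],"claw": 1},{"offset": [-0.13,-0.62,0],"dr": [0,0,0],"claw": 1},{"offset": [-0.19,-0.61,0],"dr": [0,0,0],"claw": 1},{"offset": [-0.19,-0.61,0],"dr": [0,0,0],"claw": 1}]}}

```text
t: 10.98
tcp_pos: [0.585, -0.1515, 0.0968]
eef_rot: [0.0, -0.142, 0.99, 0.001]
force: [-6.3, 8.4, 11.1]
finger_gap: 0.294
gripper_force: 39.4
```

Call:
{"method": "servo_tool", "body": {"targets": [{"offset": [0,0,0],"dr": [0,0,0],"claw": 1},{"offset": [0,0,0],"dr": [0,0,0],"claw": 1},{"offset": [0,0,0],"dr": [0,0,0],"claw": 1},{"offset": [0,0,0],"dr": [0,0,0],"claw": 1}]}}

```text
t: 11.32
tcp_pos: [0.585, -0.1514, 0.0968]
eef_rot: [0.0, -0.142, 0.99, 0.001]
force: [-6.5, 7.9, 10.9]
finger_gap: 0.292
gripper_force: 39.3
```

Run:
```python
from h import *
s,p,d,K,T=wgrab("w5"); print(s["t"],s["tcp_pos"],s["finger_gap"],s["force"])
P=np.array([.6887,-.0757]); r=s["tcp_pos"][:2]-P; a=np.degrees(np.arctan2(r[1],r[0])); print(np.hypot(*r),a,np.radians((a%360)-188))
C=wcloud(d,K,T)
for n,c,lo,hi in(("hub",(.545,.01),.10,.115),("rim",(.545,.01),.07,.09)):
    m=(np.hypot(C[...,0]-c[0],C[...,1]-c[1])<.06)&(C[...,2]>lo)&(C[...,2]<hi)
    if m.sum()>10: print(n,np.median(C[m][:,2]),cv2.minAreaRect(C[m][:,:2].astype(np.float32))[0])
```

```text
11.3167 [ 0.58497904 -0.15141594  0.09682885] 0.29209771333456264 [-6.49706568  7.90623058 10.86327164]
0.12841706032621591 -143.8706878970614 0.49094911251736867
hub 0.10806237027753851 (0.5445801019668579, 0.008488079532980919)
rim 0.08066611131552265 (0.5434102416038513, -0.0002509579062461853)
```

View pics/w5.png

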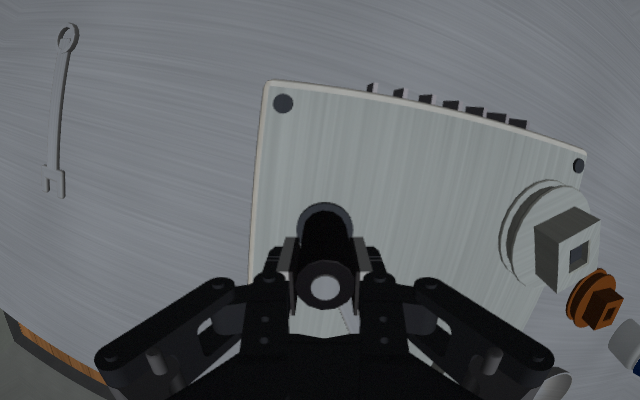

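The picture shows the roller gripped at (325,285) and the pulley still seated at (560,240). The arm is at about 0.49 rad, past the click at 0.40 and short of the stop at 0.60.

```bash
python3 -c "
from h import *
print(order.job_done())"
```

```text
the job is handed in; nothing more can be done
None
```

The pulley is fully home on the shaft and released, and the gripper is holding the roller back at about 0.49 rad, past the 0.40 click and clear of the pawl. I judged the click from that angle and didn't check the pawl itself. The spanner, jar and bowl were left alone, and the job was handed in at about 11.4 s.

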